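# Refill the soap canister from the delivery tray

### The job

Refill the square soap canister: lift its loose lid off and gently lay it flat, right way up, on the counter; then pick up the wooden tray, hold its open end close over the canister's mouth and tip it until all four soap bars have dropped in. Do not press on the soaps with the gripper or knock the other things about, and finish with the empty tray set gently back down, upright on the counter, and the canister left open.

Things in the scene. Friction and masses are not known exactly. Their poses are not given: they have to be found in the camera images.
- tray: loose light-wood tray like a wide scoop, 0.2 kg. Floor 130 (x) x 110 (y) x 5 mm; origin under its centre, z up; +x end open, no lip. Side walls reach 45 mm up. At x = -65 mm an 8 mm thick, 110 mm wide back board rises, 100 mm along its slope, leaning back (to -x) 25 degrees from vertical; top edge 95 mm high at x = -107 mm. Pinch it there, fingers along the slope
- tray_grip (a point): point in the middle of the thickness of the tray's back board, 80 mm up its slope and 20 mm below its top edge, at (-99, 0, 76) mm in the tray's frame; same axes as the tray (not turned with the board)
- tray_spout (a point): middle of the top edge of the floor at the tray's open end, at (65, 0, 5) mm in the tray's frame; same axes as the tray
- soap1: cream soap bar, 60 x 38 x 24 mm (x, y, z), about 50 g, lying loose in the tray; origin at the centre of its underside
- soap2: second soap bar, the same
- soap3: third soap bar, the same
- soap4: fourth soap bar, the same
- canister: square open-topped grey concrete canister, fixed to the counter; outside 160 x 160 x 105 mm high, walls 8 mm, inside 144 x 144 mm, inner floor 8 mm above the counter; origin at the centre of its underside, z up
- canister_mouth (a point): centre of the canister's mouth, level with its rim, 105 mm above the counter
- lid: loose wooden lid on the canister, 0.22 kg: plate 164 x 164 x 10 mm, under it a plug 132 x 132 x 10 mm hanging in the mouth with 6 mm play, on top a dark steel knob, 28 mm in diameter, 32 mm tall; origin at the centre of the plug's underside (95 mm high when on the canister, 0 when lying on the counter), z up
- lid_knob (a point): point on the knob's axis at gripping height, 38 mm above the lid's origin, 14 mm below the knob's top
- pump: bystander: black pump bottle, 68 mm in diameter, 164 mm tall; origin at the centre of its underside
- plant: bystander: white plant pot, 112 mm in diameter, 110 mm tall, leaves to 220 mm; origin at the centre of its underside
- tumbler: bystander: white tumbler, 74 mm in diameter, 100 mm tall; origin at the centre of its underside
- jar: bystander: amber jar, 66 mm in diameter, 60 mm tall; origin at the centre of its underside
- hairbrush: bystander: wooden hairbrush, 190 mm long (x), 52 mm wide, 30 mm high, lying on the counter near the robot; origin at its underside
- nailbrush: bystander: wooden nail brush, 90 x 42 x 36 mm; origin at the centre of its underside
Things that resemble listed ones, but are neither listed nor needed, are in the scene too. What is shaped like the tray but pink is not meant.

How it is judged:
By the outcome, as a careful person would: the job done as asked, in the order asked, and still so for the second after the job is handed in, with the robot touching nothing.
It also fails if it takes over 64 s, if anything falls off the work surface, if the arm or the gripper's body presses on something with over 40 N, if the wrist force passes 120 N, or if a joint passes its speed limit or range.

### The arm

A 6-joint arm with a two-finger parallel gripper is mounted at the origin on the work surface. World frame = base frame: x ahead of the robot, y to its left, z up, the work surface at z = 0. Lengths are in mm, angles in rad, forces in N, time in s.
With the tool pointing down it reaches from about 400 to 925 mm from the base axis. Payload 12.5 kg.
Tool frame: the origin (TCP) lies midway between the tips of the shut fingers; the grasp point (between the pads) lies 19 mm behind it; z points along the fingers, y is the line along which they close (so a half turn about z gives the same grasp; the last joint's range is limited). The gripper opens to 95 mm and grips with 3 to 60 N. Pads are 20 mm wide; open, the fingers measure 119 mm over their backs; the gripper's body (75 mm by 180 mm) begins 59 mm behind the grasp point.
Start: joints at [-1.363, 0.491, 1.559, -0, 1.092, -0.106], TCP at [192.945, -594.491, 214.661] pointing down, gripper open.
Joint ranges: [-3.1, 3.1], [-0.84, 2.19], [0.05, 2.79], [-1.13, 4.28], [0.06, 2.93], [-2.69, 2.69]. Speed limits (rad/s): [2.22, 2.22, 2.79, 3.14, 3.14, 3.14].

### API

Orientations are given as [roll, pitch, yaw] about the fixed x, y, z axes, in that order (R = Rz(yaw) Ry(pitch) Rx(roll)).
In Python, from cell import env gives the robot as it stands.
- The arm moves only by the tool carry_out, never from a script. Its argument "series" is a list of rows, each a list of 4 numbers: the shift along the world's x, y, z normalised to -1 to 1, where 1 is 5 cm, then the turn about the world's z normalised to -1 to 1, where 1 is 6 degrees. In form: [[x, y, z, turn], ...]. A call has exactly 5 rows; each row shifts and turns the commanded pose from where the row before left it; what a row does not reach is not made up. A row lasts 1/10 s, in which the tool goes at most 50 mm and 8.59 degrees, less where a joint would pass 70% of its speed; a pose out of reach is approached as far as the arm can. A call with a number of a shift or a turn outside -1 to 1 is refused whole. A call with a gripper value outside its range is refused whole. "fingers" is the closure, from -1 (fully open) to 1 (shut), set as the call begins (left out, the last holds). The fingers move at their own pace and stop on an object; the grip force is fixed at half the most. Time passes only in rows, so rows that do not move let the fingers close, or fill a call up. It gives the time, the measured TCP pose, the force, the opening and the grip force at its end, in the units of the state.
- env.state(): the state, without advancing time (a new reading comes with each control period).
- env.read_camera(name): name is "side" or "top"; returns the picture (480x640x3 uint8, red, green, blue); there is no depth.
- env.calibration(name): a dict with "K" (3x3 intrinsics, pixels), "pose" (4x4, takes a point from camera to world coordinates). Camera axes: x right, y down, z forward; pixel columns grow to the right and rows downward; lengths in mm; the calibration is good to about 2 mm. A picture is of the moment at which its call begins. calibration takes no time and is no camera call.
- env.job_done(): hands the job in; it is judged then, once.
Trained networks look in the newest picture that a camera, given by its name, has taken for a name from the list of things; names that differ only in an ending like _2 or _b are one class to them, and where a whole thing is asked for, a point or a joint stands for the part that bears it (a point fixed in the world has none). Each returns a list of dicts, best first, with "conf" (0 to 1); they miss things now and then, are a little off and sometimes report something else, mostly with a low value. They report only what shows in the picture. A call takes as long as a camera call. They do not tell look-alikes from the thing itself.
- env.look_for(camera, label): "position" ([row, column] as shares, 0 to 1, of the picture: columns of its width, rows of its height, amid what is visible of it).
The state is a dict: "t": time; "joints": joint angles; "qvel": joint speeds; "tau": joint torques, N m; "eef_pos": TCP position; "tcp_rot": TCP orientation; "ft_force": force on the tool from outside, world axes, zero at the start; "moment": the same for the moment, N m; "opening": opening from 0.0 (shut) to 1.0 (fully open); "grip_force": force on a finger pad.
Only numpy, scipy, OpenCV 4.12 (cv2) and the standard library are available. Lean on these libraries where they do the work, as an engineer would, in place of code of your own. Each camera call takes 0.05 s, during which the arm holds its last target. There are 200 camera calls.

## Working session

There is one attempt and no reset: what is moved stays moved. The work goes in short steps, Python scripts to look and compute and a tool call to move; the robot and the scene stay as the last step left them, time stands still between calls to the robot, and variables do not carry over. Pictures are saved under pics/ and viewed, at most 10 in all, crops included, and the job is handed in when it is done.

Besides the shell and the picture viewer there is one more tool, called in YAML: its name, and indented under it one key for each argument. carry_out: Moves the arm, as the interface text tells. Its arguments: {"type":"object","properties":{"series":{"type":"array","items":{"type":"array","items":{"type":"number","minimum":-1,"maximum":1}}},"fingers":{"type":"number"}},"required":["series"]}

```bash
ls; mkdir -p pics; cat > h.py <<'E'
from cell import env
import numpy as np, cv2
def ray(cam,u,v):
    c=env.calibration(cam);K=np.array(c["K"]);P=np.array(c["pose"])
    d=P[:3,:3]@np.linalg.inv(K)@[u,v,1];return P[:3,3],d
def onz(cam,u,v,z):
    o,d=ray(cam,u,v);return o+d*(z-o[2])/d[2]
def proj(cam,p):
    c=env.calibration(cam);K=np.array(c["K"]);P=np.array(c["pose"])
    q=K@(P[:3,:3].T@(np.array(p,float)-P[:3,3]));return q[:2]/q[2]
def snap(cam,name):
    im=env.read_camera(cam);cv2.imwrite("pics/"+name,cv2.cvtColor(im,cv2.COLOR_RGB2BGR));return im
E
python3 - <<'E'
from h import *
np.set_printoptions(precision=1,suppress=True)
for c in("top","side"):
    snap(c,c+"0.png"); print(c,np.array(env.calibration(c)["pose"]))
H=dict(tray=20,tray_grip=76,tray_spout=5,soap1=30,canister=105,lid=115,lid_knob=147,pump=160,plant=110,tumbler=100,jar=60,hairbrush=30,nailbrush=36)
for l,z in H.items():
    for c in("top","side"):
        print(l,c,[(round(d["conf"],2),np.array([d["position"][1]*640,d["position"][0]*480]).round(),onz(c,d["position"][1]*640,d["position"][0]*480,z)[:2]) for d in env.look_for(c,l)[:5]])
print(env.state())
E
```

```text
pics
top [[  -0.    -1.     0.1  347.1]
 [  -1.     0.     0.    87.2]
 [  -0.    -0.1   -1.  1352.2]
 [   0.     0.     0.     1. ]]
side [[  -0.9   -0.3    0.3  130.7]
 [  -0.4    0.7   -0.6  878.5]
 [  -0.    -0.6   -0.8 1128.5]
 [   0.     0.     0.     1. ]]
tray top [(0.95, array([270., 198.]), array([633.8, 251.5])), (0.94, array([278., 341.]), array([252.8, 236. ])), (0.69, array([120., 241.]), array([528.8, 661.7]))]
tray side [(0.88, array([386., 324.]), array([267.3, 232.5])), (0.74, array([200., 430.]), array([544.5, 651.4])), (0.59, array([259., 276.]), array([633. , 236.8]))]
tray_grip top [(0.89, array([120., 240.]), array([524.3, 638.3])), (0.81, array([277., 341.]), array([257.8, 233.7])), (0.74, array([270., 199.]), array([620.2, 246.5]))]
tray_grip side [(0.79, array([203., 428.]), array([519.3, 657.9])), (0.68, array([388., 326.]), array([252.6, 269. ])), (0.65, array([258., 276.]), array([609.8, 270.2]))]
tray_spout top [(0.85, array([267., 202.]), array([626.5, 262.4])), (0.69, array([279., 342.]), array([248.4, 236.4])), (0.57, array([121., 243.]), array([526.4
[... 1784 characters left out ...]
.1]))]
hairbrush top [(0.83, array([348., 276.]), array([417.3,  48.9]))]
hairbrush side [(0.67, array([360., 256.]), array([405.4,  65.1])), (0.19, array([366., 150.]), array([ 558.3, -360.5]))]
nailbrush top [(0.85, array([209., 263.]), array([460.1, 414.6]))]
nailbrush side [(0.81, array([281., 356.]), array([460.4, 428.7]))]
{'t': 1.4, 'joints': array([-1.4,  0.5,  1.6,  0. ,  1.1, -0.1]), 'qvel': array([ 0.,  0., -0., -0., -0.,  0.]), 'tau': array([ -0. , -61.2, -25.8,   0.1,   0. ,   0. ]), 'eef_pos': array([ 193. , -594.5,  214.7]), 'tcp_rot': array([3.1, 0. , 0.3]), 'ft_force': array([0.5, 0.4, 0.4]), 'moment': array([-0.,  0.,  0.]), 'grip_force': 0.0, 'opening': 0.9987003902721275}
```

View pics/top0.png

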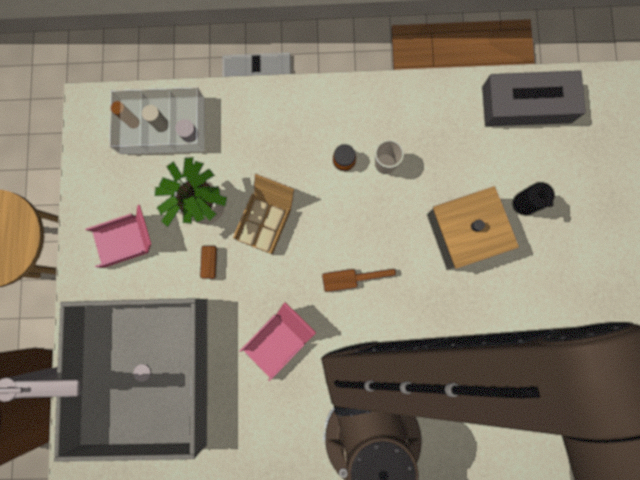

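View pics/side0.png

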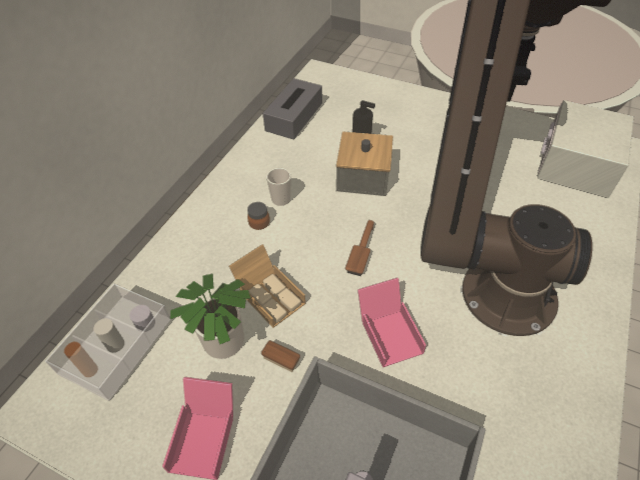

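The top view shows the lidded canister at about (473,227) with the pump right beside it at (533,198). The wooden tray is at (265,213), with its back board at the top and its open end facing down-left. The side view agrees. I'll enlarge both for exact corners.

```bash
python3 - <<'E'
import cv2,numpy as np
t=cv2.imread("pics/top0.png");s=cv2.imread("pics/side0.png")
f=lambda im,x,y,w,h,k:cv2.resize(im[y:y+h,x:x+w],(w*k,h*k),interpolation=cv2.INTER_CUBIC)
a=np.hstack([f(t,225,165,80,60*5//3,5)[:300*5//3],f(t,225,165,80,100,5)*0])
A=f(t,228,168,80,92,5); B=f(s,225,240,90,92,5)[:, :400]
cv2.imwrite("pics/tray.png",np.hstack([A,B]))
A=f(t,420,175,140,100,4)
B=f(s,330,95,70,100,3)
cv2.imwrite("pics/lid.png",np.hstack([A,np.vstack([B,np.zeros((100,210,3),np.uint8)])]))
E
```

```text
(no output)
```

View pics/tray.png

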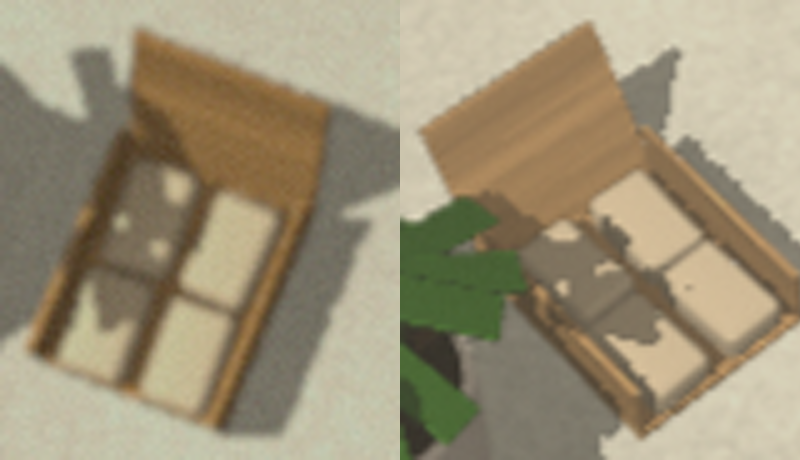

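View pics/lid.png

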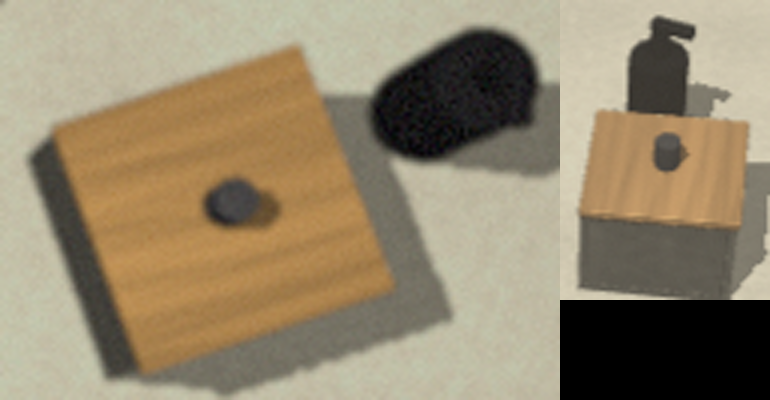

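```bash
cat >> h.py <<'E'
from scipy.optimize import least_squares
def fit(x0,obs):
    def pt(x,p):
        c,s=np.cos(x[2]),np.sin(x[2]);return [x[0]+c*p[0]-s*p[1],x[1]+s*p[0]+c*p[1],p[2]]
    r=least_squares(lambda x:np.ravel([proj(c,pt(x,p))-uv for c,uv,p in obs]),x0,x_scale=[10,10,.1])
    return r.x,r.fun.reshape(-1,2)
E
python3 - <<'E'
from h import *
np.set_printoptions(precision=2,suppress=True)
u=lambda X,Y,k,ox,oy:np.array([(X+.5)/k-.5+ox,(Y+.5)/k-.5+oy])
T=lambda X,Y:u(X,Y,5,228,168); S=lambda X,Y:u(X-400,Y,5,225,240)
o=[("top",T(137,30),(-107,-55,95)),("top",T(330,100),(-107,55,95)),("top",T(30,350),(65,-55,45)),("top",T(220,430),(65,55,0)),
("side",S(420,130),(-107,-55,95)),("side",S(590,22),(-107,55,95)),("side",S(640,435),(65,-55,0))]
x,r=fit([590,270,np.radians(158)],o);print("tray",x,np.degrees(x[2]));print(r)
for c in("top","side"):print(c,fit([590,270,np.radians(158)],[q for q in o if q[0]==c])[0])
T=lambda X,Y:u(X,Y,4,420,175); S=lambda X,Y:u(X-560,Y,3,330,95)
a=82
o=[("top",T(*p),q) for p,q in zip([(53,130),(298,45),(393,290),(142,373)],[(a,a,115),(a,-a,115),(-a,-a,115),(-a,a,115)])]
o+=[("side",S(*p),q) for p,q in zip([(598,110),(748,122),(742,227),(582,215)],[(a,-a,115),(-a,-a,115),(-a,a,115),(a,a,115)])]
x,r=fit([515,-225,.3],o);print("lid",x,np.degrees(x[2]));print(r)
for c in("top","side"):print(c,fit([515,-225,.3],[q for q in o if q[0]==c])[0])
print("knob",onz("top",*T(234,192),147),onz("side",*S(668,138),147))
print("pump",onz("side",*S(660,60),130))
s=env.state();print(s["eef_pos"],np.degrees(s["tcp_rot"]),s["joints"])
E
```

```text
tray [565.84 275.     2.74] 156.85422186451777
[[-0.88 -0.69]
 [-0.07  0.39]
 [-1.32 -0.68]
 [ 1.09  0.13]
 [ 0.34 -0.46]
 [ 0.2  -1.02]
 [ 0.7   0.59]]
top [565.27 274.23   2.74]
side [566.44 276.19   2.74]
lid [ 525.59 -264.55    0.3 ] 17.16529565897251
[[-1.43 -0.86]
 [-0.48 -0.74]
 [ 0.28 -0.08]
 [-0.24  0.74]
 [ 0.27 -0.33]
 [ 1.38 -0.3 ]
 [ 0.88 -0.65]
 [-0.42 -1.32]]
top [ 525.01 -265.65    0.29]
side [ 525.97 -261.08    0.31]
knob [ 530.09 -264.83  147.  ] [ 529.48 -266.88  147.  ]
pump [ 593.78 -406.58  130.  ]
[ 192.97 -594.5   214.66] [179.99   0.    17.98] [-1.36  0.49  1.56  0.    1.09 -0.11]
```

The two cameras agree:

| Thing | x (mm) | y (mm) | Heading |
|---|---|---|---|
| Tray | 566 | 275 | 157° |
| Lid knob | 528 | -265 | lid turned 17° |

I'll move over the knob first.

carry_out:
  series:
    - [0.44,0.44,0,0]
    - [0.44,0.44,0,0]
    - [0.44,0.44,0,0]
    - [0.44,0.44,0,0]
    - [0.44,0.44,0,0]
  fingers: -1

```text
t: 1.9
eef_pos: [303.7, -483.6, 214.7]
tcp_rot: [3.141, -0.0, 0.314]
ft_force: [0.2, -0.1, 0.0]
opening: 1.004
grip_force: 0.0
```

carry_out:
  series:
    - [0.44,0.44,0,0]
    - [0.44,0.44,0,0]
    - [0.44,0.44,0,0]
    - [0.44,0.44,0,0]
    - [0.44,0.44,0,0]

```text
t: 2.4
eef_pos: [413.7, -373.5, 214.8]
tcp_rot: [3.141, -0.0, 0.314]
ft_force: [-0.6, 0.1, -0.3]
opening: 0.999
grip_force: 0.0
```

carry_out:
  series:
    - [0.44,0.44,0,0]
    - [0.44,0.44,0,0]
    - [0.44,0.44,0,0]
    - [0.44,0.44,0,0]
    - [0,0,0,0]

```text
t: 2.9
eef_pos: [502.8, -284.3, 214.7]
tcp_rot: [3.142, -0.001, 0.317]
ft_force: [-0.2, -0.6, -0.6]
opening: 1.0
grip_force: 0.0
```

carry_out:
  series:
    - [0.25,0.2,0,0]
    - [0.25,0.2,-0.4,0]
    - [0,0,-0.5,0]
    - [0,0,-0.5,0]
    - [0,0,-0.3,0]

```text
t: 3.4
eef_pos: [525.5, -266.4, 127.9]
tcp_rot: [-3.14, 0.001, 0.313]
ft_force: [-0.6, -0.4, 0.6]
opening: 1.001
grip_force: 0.0
```

carry_out:
  series:
    - [0,0,-0.18,0]
    - [0,0,0,0]
    - [0,0,0,0]
    - [0,0,0,0]
    - [0,0,0,0]

```text
t: 3.9
eef_pos: [526.2, -266.7, 121.5]
tcp_rot: [3.141, -0.001, 0.314]
ft_force: [0.7, -0.6, -0.2]
opening: 0.998
grip_force: 0.0
```

carry_out:
  series:
    - [0,0,0,0]
    - [0,0,0,0]
    - [0,0,0,0]
    - [0,0,0,0]
    - [0,0,0,0]
  fingers: 1

```text
t: 4.4
eef_pos: [525.9, -266.5, 120.6]
tcp_rot: [3.142, 0.0, 0.314]
ft_force: [0.1, 0.5, 0.6]
opening: 0.635
grip_force: 0.0
```

carry_out:
  series:
    - [0,0,0,0]
    - [0,0,0,0]
    - [0,0,0,0]
    - [0,0,0,0]
    - [0,0,0,0]

```text
t: 4.9
eef_pos: [525.9, -266.5, 120.6]
tcp_rot: [3.142, 0.0, 0.314]
ft_force: [-0.2, -0.8, -0.4]
opening: 0.283
grip_force: 30.0
```

carry_out:
  series:
    - [0,0,0,0]
    - [0,0,0,0]
    - [0,0,0,0]
    - [0,0,0,0]
    - [0,0,0.1,0]

```text
t: 5.4
eef_pos: [525.6, -266.3, 125.2]
tcp_rot: [-3.141, 0.001, 0.314]
ft_force: [-1.1, 0.3, -2.8]
opening: 0.287
grip_force: 30.0
```

carry_out:
  series:
    - [0,0,0.2,0]
    - [0,0,0.3,0]
    - [0,0,0.4,0]
    - [0,0,0.2,0]
    - [-0.2,-0.22,0.1,0]

```text
t: 5.9
eef_pos: [516.6, -277.1, 187.0]
tcp_rot: [3.14, -0.001, 0.315]
ft_force: [-0.3, -0.8, -2.0]
opening: 0.287
grip_force: 30.0
```

carry_out:
  series:
    - [-0.4,-0.44,0,0]
    - [-0.5,-0.55,0,0]
    - [-0.5,-0.55,0,0]
    - [-0.5,-0.55,0,0]
    - [-0.5,-0.55,0,0]

```text
t: 6.4
eef_pos: [394.0, -410.7, 185.4]
tcp_rot: [-3.141, 0.0, 0.314]
ft_force: [0.3, 0.2, -1.9]
opening: 0.289
grip_force: 30.0
```

carry_out:
  series:
    - [-0.4,-0.44,0,0]
    - [-0.2,-0.22,-0.1,0]
    - [0,0,-0.3,0]
    - [0,0,-0.5,0]
    - [0,0,-0.5,0]

```text
t: 6.9
eef_pos: [365.5, -442.4, 114.7]
tcp_rot: [3.141, -0.0, 0.314]
ft_force: [-0.6, 0.2, -2.5]
opening: 0.287
grip_force: 30.0
```

```bash
python3 - <<'E'
from h import *
a=snap("top","t1.png");b=snap("side","s1.png")
A=cv2.imread("pics/t1.png")[:,200:];B=cv2.imread("pics/s1.png")[:300,250:]
cv2.imwrite("pics/c1.png",np.hstack([A,np.vstack([B,B[:180]*0])])[:480,:800])
print(env.state()["eef_pos"])
E
```

```text
[ 364.82995171 -440.99598025  112.64557815]
```

View pics/c1.png

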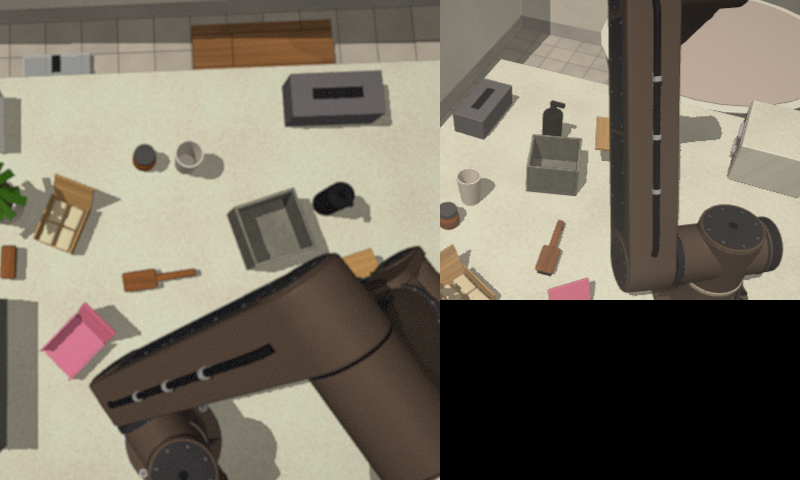

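The canister is open, at about (470,228) in the full top frame. The lid is in the gripper beside it over clear counter, so I'll lower it.

carry_out:
  series:
    - [0,0,-0.5,0]
    - [0,0,-0.5,0]
    - [0,0,-0.3,0]
    - [0,0,-0.2,0]
    - [0,0,-0.1,0]

```text
t: 7.5
eef_pos: [366.1, -442.6, 35.6]
tcp_rot: [3.142, 0.0, 0.314]
ft_force: [0.8, -0.2, -1.7]
opening: 0.287
grip_force: 30.0
```

carry_out:
  series:
    - [0,0,-0.04,0]
    - [0,0,-0.04,0]
    - [0,0,-0.02,0]
    - [0,0,0,0]
    - [0,0,0,0]

```text
t: 8.0
eef_pos: [366.0, -442.6, 31.0]
tcp_rot: [3.141, -0.0, 0.314]
ft_force: [-0.1, -0.1, -2.3]
opening: 0.286
grip_force: 30.0
```

carry_out:
  series:
    - [0,0,-0.04,0]
    - [0,0,-0.03,0]
    - [0,0,-0.02,0]
    - [0,0,0,0]
    - [0,0,0,0]

```text
t: 8.5
eef_pos: [365.9, -442.5, 26.1]
tcp_rot: [3.142, 0.0, 0.314]
ft_force: [-0.0, -0.4, -2.1]
opening: 0.287
grip_force: 30.0
```

carry_out:
  series:
    - [0,0,-0.02,0]
    - [0,0,-0.02,0]
    - [0,0,0,0]
    - [0,0,0,0]
    - [0,0,0,0]

```text
t: 9.0
eef_pos: [366.0, -442.6, 25.6]
tcp_rot: [3.141, -0.0, 0.314]
ft_force: [-3.1, 4.0, 15.6]
opening: 0.288
grip_force: 30.0
```

carry_out:
  series:
    - [0,0,0,0]
    - [0,0,0,0]
    - [0,0,0,0]
    - [0,0,0,0]
    - [0,0,0,0]
  fingers: -0.2

```text
t: 9.5
eef_pos: [365.9, -442.5, 24.0]
tcp_rot: [-3.142, 0.0, 0.314]
ft_force: [-0.6, 0.2, -0.7]
opening: 0.587
grip_force: 0.0
```

carry_out:
  series:
    - [0,0,0.2,0]
    - [0,0,0.6,0]
    - [0,0,1,0]
    - [0,0,1,0]
    - [0,0,1,0]

```text
t: 10.0
eef_pos: [365.7, -442.1, 216.9]
tcp_rot: [3.141, -0.0, 0.314]
ft_force: [1.1, -0.0, 0.1]
opening: 0.598
grip_force: 0.0
```

carry_out:
  series:
    - [0.15,0.34,0.4,0]
    - [0.29,0.68,0,1]
    - [0.29,0.68,0,1]
    - [0.29,0.68,0,1]
    - [0.29,0.68,0,1]
  fingers: -1

```text
t: 10.5
eef_pos: [431.7, -288.0, 235.0]
tcp_rot: [3.141, -0.0, 0.737]
ft_force: [0.1, -0.7, 1.3]
opening: 0.957
grip_force: 0.0
```

carry_out:
  series:
    - [0.29,0.68,0,1]
    - [0.29,0.68,0,1]
    - [0.29,0.68,0,1]
    - [0.29,0.68,0,1]
    - [0.29,0.68,0,0]

```text
t: 11.0
eef_pos: [504.2, -118.0, 235.0]
tcp_rot: [3.141, -0.0, 1.155]
ft_force: [-0.1, 0.1, -0.8]
opening: 1.0
grip_force: 0.0
```

carry_out:
  series:
    - [0.29,0.68,0,0]
    - [0.29,0.68,0,0]
    - [0.29,0.68,0,0]
    - [0.29,0.68,0,0]
    - [0.29,0.68,0,0]

```text
t: 11.5
eef_pos: [576.7, 52.1, 235.0]
tcp_rot: [3.141, -0.0, 1.152]
ft_force: [0.5, -0.0, -0.7]
opening: 0.997
grip_force: 0.0
```

carry_out:
  series:
    - [0.29,0.68,0,0]
    - [0.29,0.68,0,0]
    - [0.29,0.68,0,0]
    - [0.2,0.3,0,0]
    - [0,0,0,0]

```text
t: 12.0
eef_pos: [630.3, 169.5, 234.3]
tcp_rot: [3.141, -0.0, 1.154]
ft_force: [-0.7, -0.6, -0.4]
opening: 1.004
grip_force: 0.0
```

carry_out:
  series:
    - [0.27,0.67,0,0.12]
    - [0.27,0.66,0,0]
    - [0,0,0,0]
    - [0,0,-0.4,0]
    - [0,0,-0.7,0]
  fingers: 0.1

```text
t: 12.5
eef_pos: [657.5, 233.2, 181.3]
tcp_rot: [3.138, -0.002, 1.164]
ft_force: [0.9, 0.5, 0.1]
opening: 0.636
grip_force: 0.0
```

carry_out:
  series:
    - [0,0,-0.7,0]
    - [0,0,-0.5,0]
    - [0,0,-0.4,0]
    - [0,0,0,0]
    - [0,0,0,0]

```text
t: 13.0
eef_pos: [657.1, 233.2, 100.1]
tcp_rot: [3.141, -0.0, 1.163]
ft_force: [-0.5, -0.2, 0.1]
opening: 0.45
grip_force: 0.0
```

```bash
python3 - <<'E'
from h import *
np.set_printoptions(precision=1,suppress=True)
snap("top","t2.png");snap("side","s2.png")
A=cv2.imread("pics/t2.png")[160:280,220:350];B=cv2.imread("pics/s2.png")[200:350,200:330]
cv2.imwrite("pics/c2.png",np.hstack([cv2.resize(A,None,fx=3,fy=3),cv2.resize(B,None,fx=3,fy=3)[:360]]))
for c in("top","side"):print(c,[(round(d["conf"],2),np.array([d["position"][1]*640,d["position"][0]*480])) for d in env.look_for(c,"soap1")[:5]])
print(env.state()["eef_pos"])
E
```

```text
top []
side [(0.74, array([275.8, 312.2])), (0.71, array([272. , 284.6])), (0.61, array([285.2, 301.3])), (0.56, array([261.1, 291.1]))]
[657.4 233.9 100.7]
```

View pics/c2.png

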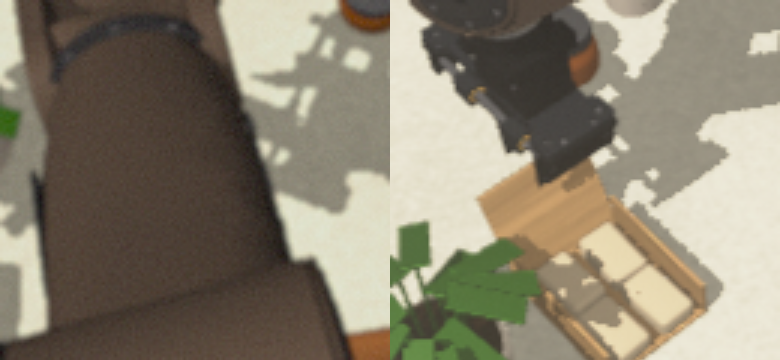

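The gripper is centred over the back board and lined up with it, and the soaps are undisturbed. Their side-view pixels are (276,312), (272,285), (285,301) and (261,291). I'll descend and bring the fingers close.

carry_out:
  series:
    - [0,0.04,-0.3,0]
    - [0,0,-0.3,0]
    - [0,0,-0.2,0]
    - [0,0,-0.05,0]
    - [0,0,0,0]

```text
t: 13.7
eef_pos: [656.7, 236.0, 55.7]
tcp_rot: [-3.141, 0.001, 1.164]
ft_force: [0.3, 0.7, -0.7]
opening: 0.448
grip_force: 0.0
```

carry_out:
  series:
    - [0,0,0,0]
    - [0,0,0,0]
    - [0,0,0,0]
    - [0,0,0,0]
    - [0,0,0,0]
  fingers: 0.4

```text
t: 14.2
eef_pos: [656.7, 236.2, 56.9]
tcp_rot: [-3.141, -0.0, 1.164]
ft_force: [-3.0, 0.3, 2.5]
opening: 0.298
grip_force: 1.6
```

carry_out:
  series:
    - [-0.02,0.01,0.06,0]
    - [-0.02,0.01,0.06,0]
    - [-0.02,0,0.06,0]
    - [0,0,0,0]
    - [0,0,0,0]
  fingers: 0.5

```text
t: 14.7
eef_pos: [654.1, 236.9, 65.8]
tcp_rot: [3.141, -0.0, 1.164]
ft_force: [1.3, -1.2, -0.9]
opening: 0.251
grip_force: 0.8
```

carry_out:
  series:
    - [-0.06,0.03,0.1,0]
    - [-0.06,0.03,0.1,0]
    - [-0.06,0.02,0.1,0]
    - [0,0,0,0]
    - [0,0,0,0]
  fingers: 0.6

```text
t: 15.2
eef_pos: [645.0, 241.1, 81.0]
tcp_rot: [3.141, -0.0, 1.164]
ft_force: [1.4, -0.8, -1.2]
opening: 0.198
grip_force: 0.8
```

```bash
cat >> h.py <<'E'
def soaps(n):
    snap("side","s%s.png"%n)
    print([(round(d["conf"],2),np.array([d["position"][1]*640,d["position"][0]*480]).round(1)) for d in env.look_for("side","soap1")[:6]])
    B=cv2.imread("pics/s%s.png"%n)[180:360,200:360];cv2.imwrite("pics/c%s.png"%n,cv2.resize(B,None,fx=4,fy=3.3))
E
python3 - <<'E'
from h import *
soaps(3)
E
```

```text
[(0.85, array([259.8, 291.7])), (0.77, array([278.3, 309.5])), (0.63, array([289.8, 299. ])), (0.58, array([343.7, 185.6])), (0.57, array([274.3, 284.6])), (0.55, array([263.1, 280.7]))]
```

View pics/c3.png

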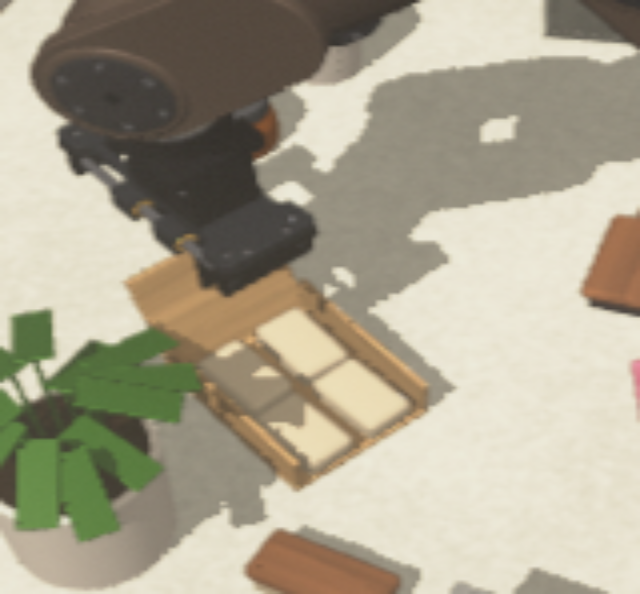

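carry_out:
  series:
    - [-0.06,0.02,0.08,0]
    - [-0.06,0.02,0.08,0]
    - [-0.04,0.02,0.08,0]
    - [0,0,0,0]
    - [0,0,0,0]
  fingers: 0.7

```text
t: 15.8
eef_pos: [637.2, 244.1, 93.2]
tcp_rot: [3.141, -0.001, 1.164]
ft_force: [3.4, -1.2, 4.8]
opening: 0.153
grip_force: 27.5
```

```bash
python3 - <<'E'
from h import *
soaps(4)
E
```

```text
[(0.89, array([285.3, 299.3])), (0.66, array([276.8, 314.5])), (0.62, array([264. , 291.5]))]
```

carry_out:
  series:
    - [-0.06,0.02,0.08,0]
    - [-0.06,0.02,0.08,0]
    - [-0.04,0.02,0.08,0]
    - [0,0,0,0]
    - [0,0,0,0]
  fingers: 0.77

```text
t: 16.4
eef_pos: [629.0, 247.1, 104.6]
tcp_rot: [3.141, -0.0, 1.164]
ft_force: [3.4, -0.1, 5.2]
opening: 0.132
grip_force: 28.8
```

```bash
python3 - <<'E'
from h import *
soaps(5)
E
```

```text
[(0.66, array([275.4, 282.8])), (0.66, array([277.3, 311.6])), (0.62, array([262.8, 293.1])), (0.6, array([346.3, 180.6])), (0.56, array([287.3, 298.4])), (0.2, array([262.3, 279.6]))]
```

View pics/c5.png

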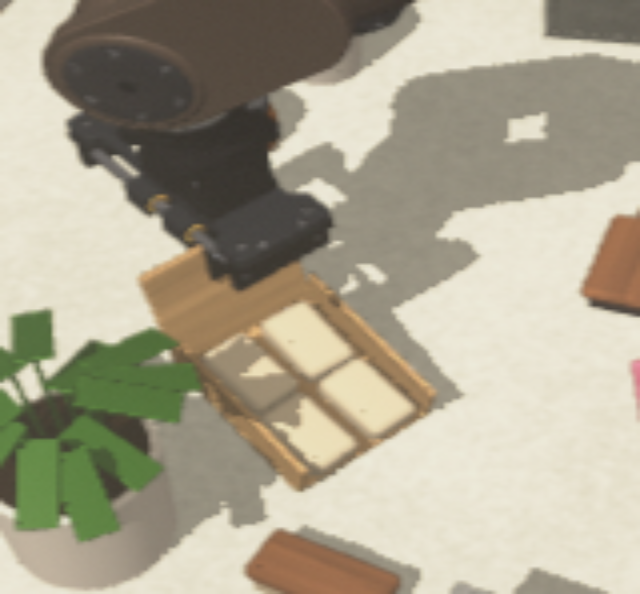

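The soaps have kept their places in the tray at roughly 18° of tilt, so μ is above about 0.33. I'll continue to full clamping.

carry_out:
  series:
    - [-0.06,0.02,0.06,0]
    - [-0.06,0.02,0.06,0]
    - [-0.04,0.02,0.06,0]
    - [0,0,0,0]
    - [0,0,0,0]
  fingers: 0.82

```text
t: 17.0
eef_pos: [621.3, 250.1, 114.1]
tcp_rot: [3.14, -0.001, 1.164]
ft_force: [3.4, 0.4, 6.5]
opening: 0.111
grip_force: 29.3
```

```bash
python3 - <<'E'
from h import *
soaps(6)
E
```

```text
[(0.79, array([288.1, 298.3])), (0.71, array([280. , 352.7])), (0.59, array([278.1, 281.7])), (0.57, array([264.6, 289.1])), (0.54, array([277. , 311.8]))]
```

carry_out:
  series:
    - [-0.04,0.02,0.04,0]
    - [-0.04,0.02,0.04,0]
    - [-0.04,0.02,0.04,0]
    - [0,0,0,0]
    - [0,0,0,0]
  fingers: 1

```text
t: 17.6
eef_pos: [615.8, 252.9, 120.5]
tcp_rot: [3.139, -0.001, 1.164]
ft_force: [4.9, -1.3, 6.8]
opening: 0.098
grip_force: 29.5
```

```bash
python3 - <<'E'
from h import *
soaps(7)
E
```

```text
[(0.86, array([279.4, 310. ])), (0.85, array([289.2, 299.8])), (0.74, array([264.9, 290.9])), (0.73, array([360.7, 253.7])), (0.72, array([275.4, 282.5]))]
```

carry_out:
  series:
    - [-0.02,0.01,0.04,0]
    - [0,0,0.04,0]
    - [0,0,0.04,0]
    - [0,0,0.04,0]
    - [0,0,0,0]

```text
t: 18.2
eef_pos: [613.5, 253.5, 127.5]
tcp_rot: [-3.141, 0.001, 1.164]
ft_force: [-0.7, 1.2, -0.6]
opening: 0.089
grip_force: 29.8
```

```bash
python3 - <<'E'
from h import *
soaps(8);soaps(9)
print(env.state()["ft_force"],env.state()["opening"])
E
```

```text
[(0.83, array([277.8, 308.2])), (0.77, array([290.6, 299.2])), (0.75, array([264.3, 288.2])), (0.59, array([277.4, 279.8]))]
[(0.82, array([289.2, 299.4])), (0.77, array([273.4, 282.8])), (0.74, array([260.8, 289.3])), (0.63, array([276.3, 305.9])), (0.43, array([284. , 204.1]))]
[-1.86076219  1.7514127  -0.54353319] 0.08937495664280706
```

View pics/c9.png

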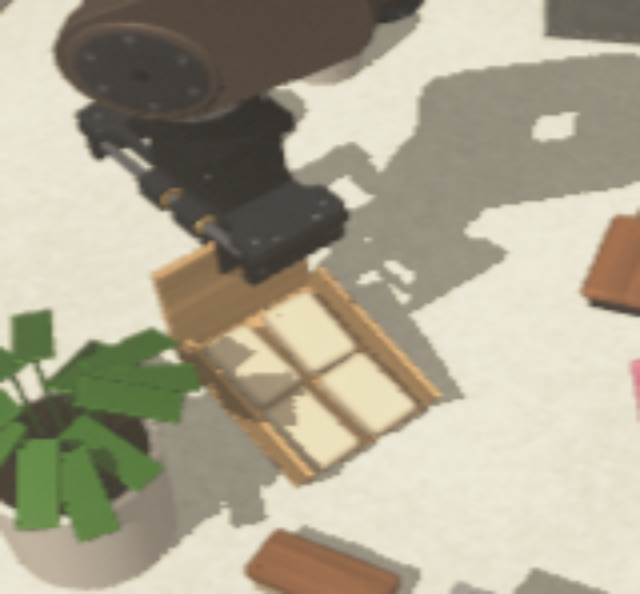

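The tray hangs at about 24° with all four soaps still seated at the four compartments' places, nose just off the counter. I'll lift slowly, turn, then carry it gently to the canister.

carry_out:
  series:
    - [0,0,0.1,0]
    - [0,0,0.2,0]
    - [0,0,0.3,0]
    - [0,0,0.4,0]
    - [0,0,0.4,0]

```text
t: 18.9
eef_pos: [614.3, 253.4, 199.6]
tcp_rot: [3.14, -0.001, 1.164]
ft_force: [-0.5, 0.3, -3.7]
opening: 0.081
grip_force: 30.0
```

carry_out:
  series:
    - [0,0,0.4,0]
    - [0,0,0.3,0]
    - [0,0,0.2,0.1]
    - [0,0,0.2,0.3]
    - [0,0,0.1,0.5]

```text
t: 19.4
eef_pos: [614.2, 253.5, 259.3]
tcp_rot: [3.14, -0.001, 1.26]
ft_force: [0.9, 0.2, -3.5]
opening: 0.081
grip_force: 30.0
```

carry_out:
  series:
    - [0,0,0,0.5]
    - [0,0,0,0.5]
    - [0,0,0,0.5]
    - [0,0,0,0.5]
    - [0,0,0,0.5]

```text
t: 19.9
eef_pos: [614.0, 253.4, 258.1]
tcp_rot: [3.141, 0.0, 1.523]
ft_force: [0.1, 0.4, -5.3]
opening: 0.085
grip_force: 30.0
```

```bash
python3 - <<'E'
from h import *
soaps(10)
E
```

```text
[(0.8, array([292.5, 259.2])), (0.75, array([286.8, 271.2])), (0.7, array([264.8, 254.3])), (0.61, array([271.9, 245.1]))]
```

carry_out:
  series:
    - [0,-0.05,0,0.5]
    - [0,-0.1,0,0.5]
    - [0,-0.15,0,0.5]
    - [0,-0.2,0,0.5]
    - [0,-0.25,0,0.5]

```text
t: 20.5
eef_pos: [613.9, 215.9, 257.9]
tcp_rot: [3.141, -0.0, 1.783]
ft_force: [-0.5, -1.2, -5.1]
opening: 0.084
grip_force: 30.0
```

carry_out:
  series:
    - [0.06,-0.3,0,0.4]
    - [0.06,-0.35,0,0.3]
    - [0.06,-0.4,0,0.1]
    - [0.06,-0.4,0,0]
    - [0.06,-0.4,0,0]

```text
t: 21.0
eef_pos: [629.1, 122.7, 258.0]
tcp_rot: [3.141, 0.0, 1.864]
ft_force: [0.8, 0.4, -5.2]
opening: 0.087
grip_force: 30.0
```

carry_out:
  series:
    - [0.06,-0.4,0,0]
    - [0.06,-0.4,0,0]
    - [0.06,-0.4,0,0]
    - [0.06,-0.4,0,0]
    - [0.06,-0.4,0,0]

```text
t: 21.5
eef_pos: [644.0, 22.7, 258.0]
tcp_rot: [3.141, 0.0, 1.864]
ft_force: [-0.1, 0.1, -4.1]
opening: 0.082
grip_force: 30.0
```

carry_out:
  series:
    - [0.06,-0.4,0,0]
    - [0.06,-0.4,0,0]
    - [0.06,-0.4,0,0]
    - [0.06,-0.4,0,0]
    - [0.06,-0.4,0,0]

```text
t: 22.0
eef_pos: [659.1, -77.9, 257.8]
tcp_rot: [3.141, 0.0, 1.865]
ft_force: [-0.3, 0.3, -3.5]
opening: 0.078
grip_force: 30.0
```

```bash
python3 - <<'E'
from h import *
np.set_printoptions(precision=2,suppress=True)
soaps(11)
s=env.state();print(s["eef_pos"],np.degrees(s["tcp_rot"]),s["ft_force"])
E
```

```text
[(0.64, array([315. , 153.5])), (0.47, array([334.2, 161.4])), (0.43, array([314.2, 160.1]))]
[659.31 -79.41 257.48] [180.     0.04 106.76] [-0.53  0.26 -2.68]
```

carry_out:
  series:
    - [0.03,-0.1,0,0]
    - [0.03,-0.2,0,0]
    - [0.03,-0.3,0,0]
    - [0.03,-0.4,0,0]
    - [0.03,-0.4,0,0]

```text
t: 22.6
eef_pos: [666.5, -148.3, 257.7]
tcp_rot: [3.142, 0.0, 1.866]
ft_force: [0.1, -0.5, -3.1]
opening: 0.082
grip_force: 30.0
```

carry_out:
  series:
    - [0.03,-0.4,0,0]
    - [0.03,-0.35,0,0]
    - [0.03,-0.3,0,0]
    - [0.03,-0.2,0,0]
    - [0.03,-0.1,0,0]

```text
t: 23.1
eef_pos: [674.0, -215.1, 257.6]
tcp_rot: [3.142, -0.0, 1.865]
ft_force: [0.9, 0.9, -3.6]
opening: 0.082
grip_force: 30.0
```

```bash
python3 - <<'E'
from h import *
np.set_printoptions(precision=2,suppress=True)
soaps(12);snap("top","t12.png")
print([(round(d["conf"],2),np.array([d["position"][1]*640,d["position"][0]*480]).round(1)) for d in env.look_for("top","soap1")[:6]])
s=env.state();print(s["eef_pos"],np.degrees(s["tcp_rot"]),s["ft_force"])
h=np.radians(196.8);e=np.array([np.cos(h),np.sin(h)]);n=np.array([-e[1],e[0]])
g=s["eef_pos"];t=np.radians(25)
for k in(-55,55):
    xy=g[:2]+118.6*e+k*n;p=[*xy,g[2]+19-134]
    print("nose pred",p,proj("side",p),proj("top",p))
A=cv2.imread("pics/s12.png")[90:240,290:430];B=cv2.imread("pics/t12.png")[150:300,400:540]
cv2.imwrite("pics/c12.png",np.hstack([cv2.resize(A,None,fx=4,fy=4)[:,:560],cv2.resize(B,None,fx=4,fy=4)[:,:240]]))
E
```

```text
[(0.69, array([332.2, 127.3])), (0.59, array([336.8, 132.7])), (0.54, array([356.1, 143.2]))]
[]
[ 674.   -213.48  257.75] [179.99  -0.01 106.92] [ 0.15 -0.05 -3.03]
nose pred [np.float64(544.5619285719215), np.float64(-195.1028832245758), np.float64(142.75180381105997)] [351.95 154.51] [448.19 217.91]
nose pred [np.float64(576.3554262358134), np.float64(-300.40802795310316), np.float64(142.75180381105997)] [355.64 131.51] [491.15 203.61]
```

View pics/c12.png

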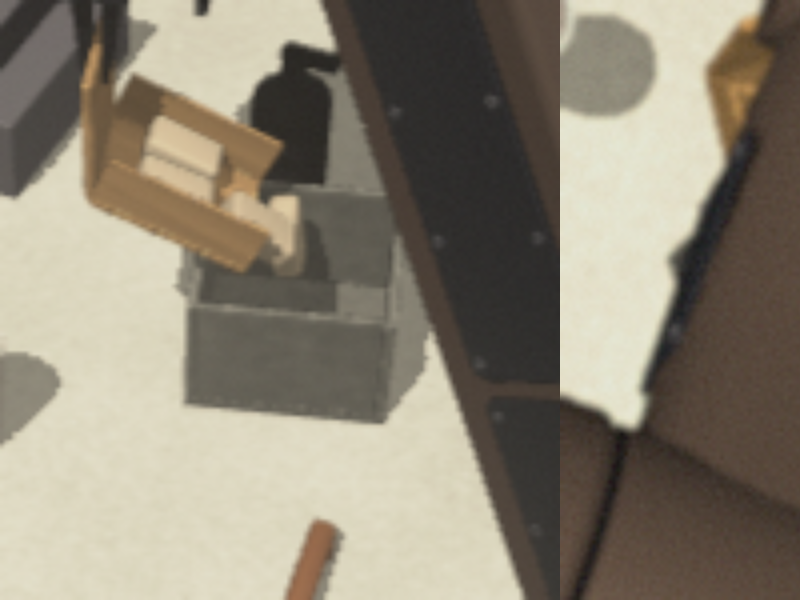

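The soaps have begun sliding now that the nose is over the mouth. One is tipping out into the canister at about (362,148), one is at the lip, and the rear two are still in the tray. I'll lower the spout closer to the rim.

carry_out:
  series:
    - [0,-0.06,-0.1,0]
    - [0,-0.06,-0.1,0]
    - [0,0,-0.1,0]
    - [0,0,-0.08,0]
    - [0,0,0,0]

```text
t: 23.8
eef_pos: [673.7, -219.8, 237.7]
tcp_rot: [-3.141, -0.001, 1.866]
ft_force: [0.2, 0.0, -4.1]
opening: 0.082
grip_force: 30.0
```

```bash
python3 - <<'E'
from h import *
np.set_printoptions(precision=2,suppress=True)
soaps(13);f=[]
for i in range(4): env.read_camera("side"); f.append(env.state()["ft_force"])
s=env.state();print(s["eef_pos"],np.mean(f,0),s["opening"])
E
```

```text
[(0.76, array([335.8, 130.8])), (0.57, array([358.2, 158.8]))]
[ 674.01 -219.99  238.93] [-0.41 -0.16 -2.82] 0.08259733729925386
```

About two soaps' weight remains in the tray, and those are the rear pair. I'll give it a small forward-and-back jog to start them.

carry_out:
  series:
    - [-0.1,-0.03,0,0]
    - [-0.28,-0.09,0,0]
    - [0.19,0.06,0,0]
    - [0.19,0.06,0,0]
    - [0,0,0,0]

```text
t: 24.6
eef_pos: [675.2, -219.4, 238.5]
tcp_rot: [3.141, 0.0, 1.867]
ft_force: [0.9, 0.5, -3.1]
opening: 0.08
grip_force: 30.0
```

```bash
cat >> h.py <<'E'
def w(n):
    soaps(n);f=[]
    for i in range(4): env.read_camera("side"); f.append(env.state()["ft_force"])
    s=env.state();print(s["eef_pos"].round(1),np.mean(f,0).round(2),s["opening"],s["t"])
E
python3 - <<'E'
from h import *
w(14)
E
```

```text
[(0.75, array([350.3, 139.5])), (0.54, array([359.9, 158.5]))]
[ 673.9 -220.   238.7] [ 0.23 -0.39 -2.83] 0.08063818523239968 24.9
```

carry_out:
  series:
    - [-0.1,-0.03,0,0]
    - [-0.28,-0.09,0,0]
    - [0.19,0.06,0,0]
    - [0.19,0.06,0,0]
    - [0,0,0,0]

```text
t: 25.4
eef_pos: [675.2, -219.5, 238.6]
tcp_rot: [3.141, 0.0, 1.866]
ft_force: [0.3, 0.3, -2.1]
opening: 0.079
grip_force: 30.0
```

```bash
python3 - <<'E'
from h import *
w(15)
E
```

```text
[(0.71, array([364.9, 153. ])), (0.49, array([360. , 162.1]))]
[ 673.9 -220.   238.6] [-0.15 -0.33 -2.47] 0.08405574093700331 25.7
```

carry_out:
  series:
    - [-0.1,-0.03,0,0]
    - [-0.28,-0.09,0,0]
    - [0.19,0.06,0,0]
    - [0.19,0.06,0,0]
    - [0,0,0,0]

```text
t: 26.2
eef_pos: [675.2, -219.5, 238.5]
tcp_rot: [3.141, 0.0, 1.866]
ft_force: [-0.3, 0.7, -2.3]
opening: 0.079
grip_force: 30.0
```

```bash
cat >> h.py <<'E'
def cream(n):
    # low-saturation bright pixels inside the projected tray floor (25 deg tilt, held at TCP)
    s=env.state();g=s["eef_pos"]+[0,0,19];h=s["tcp_rot"][2]+np.pi/2;t=np.radians(25)
    e=np.array([np.cos(h),np.sin(h),0]);nn=np.array([-e[1],e[0],0]);z=np.array([0,0,1.])
    X=e*np.cos(t)-z*np.sin(t);Z=e*np.sin(t)+z*np.cos(t)
    P=lambda x,y,zz:proj("side",g+X*(x+99)+nn*y+Z*(zz-76))
    im=cv2.imread("pics/s%s.png"%n);hsv=cv2.cvtColor(im,cv2.COLOR_BGR2HSV)
    m=np.zeros(im.shape[:2],np.uint8);cv2.fillPoly(m,[np.array([P(-60,-48,5),P(65,-48,5),P(65,48,5),P(-60,48,5)]).round().astype(int)],1)
    v=hsv[m>0];c=(v[:,1]<85)&(v[:,2]>150);yx=np.argwhere(m>0)[c]
    print("tray px",len(v),"cream",c.sum(),yx.mean(0).round() if c.any() else "","medS,V",np.median(v[:,1]),np.median(v[:,2]))
E
python3 - <<'E'
from h import *
w(16)
for n in(12,13,14,15,16):cream(n)
E
```

```text
[(0.63, array([374.1, 163.1])), (0.45, array([363. , 156.3])), (0.38, array([361. , 160.7]))]
[ 673.9 -220.   238.6] [ 0.22  0.09 -1.89] 0.08247451042798747 26.5
tray px 843 cream 246 [134. 338.] medS,V 109.0 147.0
tray px 843 cream 262 [134. 335.] medS,V 108.0 149.0
tray px 843 cream 170 [140. 350.] medS,V 110.0 150.0
tray px 843 cream 0  medS,V 112.0 147.0
tray px 843 cream 0  medS,V 112.0 147.0
```

The tray is empty: no cream pixels are left in it and the wrist reads only 1.9 N. I'll lift away and carry it to clear counter near (550,100).

carry_out:
  series:
    - [0,0,0.2,0]
    - [0,0,0.3,0]
    - [0,0,0.3,0]
    - [-0.03,0.2,0.1,0]
    - [-0.08,0.4,0,0]

```text
t: 27.0
eef_pos: [668.4, -189.9, 284.4]
tcp_rot: [3.14, 0.001, 1.864]
ft_force: [0.4, 0.9, -3.2]
opening: 0.082
grip_force: 30.0
```

carry_out:
  series:
    - [-0.13,0.6,0,0]
    - [-0.13,0.6,0,0]
    - [-0.13,0.6,0,0]
    - [-0.13,0.6,0,0]
    - [-0.13,0.6,0,0]

```text
t: 27.5
eef_pos: [634.6, -37.2, 283.1]
tcp_rot: [-3.141, -0.001, 1.866]
ft_force: [0.5, 0.4, -2.0]
opening: 0.085
grip_force: 30.0
```

carry_out:
  series:
    - [-0.13,0.6,0,0]
    - [-0.13,0.6,0,0]
    - [-0.13,0.6,-0.1,0]
    - [-0.13,0.6,-0.3,0]
    - [-0.1,0.5,-0.4,0]

```text
t: 28.0
eef_pos: [603.4, 107.8, 243.6]
tcp_rot: [3.14, -0.0, 1.867]
ft_force: [1.4, 0.1, -2.4]
opening: 0.085
grip_force: 30.0
```

carry_out:
  series:
    - [-0.06,0.2,-0.5,0]
    - [0,0,-0.5,0]
    - [0,0,-0.4,0]
    - [0,0,-0.3,0]
    - [0,0,-0.2,0]

```text
t: 28.5
eef_pos: [600.4, 116.2, 147.2]
tcp_rot: [-3.14, -0.001, 1.867]
ft_force: [-0.6, 0.5, -1.2]
opening: 0.079
grip_force: 30.0
```

```bash
python3 - <<'E'
from h import *
w(17)
for p in[(374,163),(363,156),(361,161)]:print(onz("side",*p,30).round())
for p in[(560,-255,8),(527,-265,30),(527,-265,105)]:print(proj("side",p).round())
E
```

```text
[(0.67, array([373.7, 164. ])), (0.56, array([360.4, 160.4])), (0.45, array([362.7, 158.9]))]
[602.1 115.2 149.5] [ 0.31 -0.56 -1.82] 0.08256714631927835 28.8
[ 510. -309.   30.]
[ 556. -326.   30.]
[ 552. -300.   30.]
[353. 174.]
[364. 170.]
[365. 152.]
```

carry_out:
  series:
    - [0,0,-0.2,0]
    - [0,0,-0.15,0]
    - [0,0,-0.08,0]
    - [0,0,-0.02,0]
    - [0,0,0,0]

```text
t: 29.3
eef_pos: [604.0, 115.3, 127.6]
tcp_rot: [3.136, 0.001, 1.866]
ft_force: [4.6, 2.5, 11.3]
opening: 0.089
grip_force: 30.3
```

carry_out:
  series:
    - [0,0,-0.03,0]
    - [0,0,-0.03,0]
    - [0,0,0,0]
    - [0,0,0,0]
    - [0,0,0,0]

```text
t: 29.8
eef_pos: [605.0, 115.4, 125.5]
tcp_rot: [3.133, 0.001, 1.865]
ft_force: [8.5, 2.5, 15.0]
opening: 0.092
grip_force: 30.4
```

carry_out:
  series:
    - [0.04,0.01,-0.04,0]
    - [0.04,0.01,-0.05,0]
    - [0.04,0.01,-0.05,0]
    - [0.02,0.01,-0.04,0]
    - [0,0,0,0]
  fingers: 0.78

```text
t: 30.3
eef_pos: [609.9, 117.1, 114.4]
tcp_rot: [3.14, 0.0, 1.866]
ft_force: [4.0, 1.3, 8.3]
opening: 0.111
grip_force: 23.8
```

carry_out:
  series:
    - [0.05,0.02,-0.06,0]
    - [0.05,0.02,-0.06,0]
    - [0.05,0.01,-0.06,0]
    - [0.03,0.01,-0.04,0]
    - [0,0,0,0]
  fingers: 0.72

```text
t: 30.8
eef_pos: [617.6, 120.0, 102.5]
tcp_rot: [-3.14, -0.0, 1.866]
ft_force: [-0.4, -0.2, 0.3]
opening: 0.141
grip_force: 7.5
```

carry_out:
  series:
    - [0.06,0.02,-0.07,0]
    - [0.05,0.02,-0.07,0]
    - [0.05,0.02,-0.07,0]
    - [0.03,0.01,-0.04,0]
    - [0,0,0,0]
  fingers: 0.65

```text
t: 31.3
eef_pos: [627.4, 123.6, 90.2]
tcp_rot: [-3.141, -0.0, 1.866]
ft_force: [-0.4, -0.1, -0.7]
opening: 0.174
grip_force: 0.0
```

carry_out:
  series:
    - [0.05,0.02,-0.08,0]
    - [0.05,0.02,-0.07,0]
    - [0.05,0.01,-0.07,0]
    - [0.03,0.01,-0.04,0]
    - [0,0,0,0]
  fingers: 0.58

```text
t: 31.8
eef_pos: [636.5, 126.5, 77.2]
tcp_rot: [-3.141, -0.0, 1.866]
ft_force: [-0.6, -0.5, -0.7]
opening: 0.209
grip_force: 0.3
```

carry_out:
  series:
    - [0.04,0.01,-0.08,0]
    - [0.04,0.01,-0.07,0]
    - [0.03,0.01,-0.07,0]
    - [0.02,0.01,-0.04,0]
    - [0,0,0,0]
  fingers: 0.5

```text
t: 32.3
eef_pos: [642.9, 128.6, 64.2]
tcp_rot: [-3.141, -0.0, 1.866]
ft_force: [-0.4, -0.2, 0.1]
opening: 0.251
grip_force: 0.3
```

```bash
python3 - <<'E'
from h import *
s=env.state();print(s["eef_pos"],s["ft_force"],s["opening"],s["grip_force"])
snap("side","s18.png")
for l in("tray","tray_grip","tray_spout"):print(l,[(round(d["conf"],2),np.array([d["position"][1]*640,d["position"][0]*480]).round(1)) for d in env.look_for("side",l)[:4]])
E
```

```text
[642.87317055 128.55259929  64.21887965] [-0.43271224 -0.20699583  0.1249581 ] 0.2510541421254291 0.27467777486890554
tray [(0.9, array([386.8, 323.6])), (0.75, array([200.1, 429.2])), (0.62, array([306.3, 244.8]))]
tray_grip [(0.91, array([303.8, 244.9])), (0.91, array([387.1, 326.1])), (0.62, array([202.2, 428.7]))]
tray_spout [(0.9, array([388.4, 319.7])), (0.82, array([200.8, 431.1])), (0.72, array([304.8, 245.3]))]
```

carry_out:
  series:
    - [0.03,0.01,-0.05,0]
    - [0.03,0.01,-0.05,0]
    - [0.02,0.01,-0.04,0]
    - [0,0,0,0]
    - [0,0,0,0]
  fingers: 0.42

```text
t: 33.0
eef_pos: [646.8, 130.0, 57.5]
tcp_rot: [-3.141, -0.0, 1.866]
ft_force: [-0.1, -0.2, -0.3]
opening: 0.293
grip_force: 0.3
```

carry_out:
  series:
    - [0,0,0,0]
    - [0,0,0,0]
    - [0,0,0,0]
    - [0,0,0,0]
    - [0,0,0,0]
  fingers: 0.36

```text
t: 33.5
eef_pos: [647.0, 130.0, 57.7]
tcp_rot: [3.141, 0.0, 1.866]
ft_force: [-0.0, 0.8, 1.2]
opening: 0.318
grip_force: 0.3
```

carry_out:
  series:
    - [0,0,0,0]
    - [0,0,0,0]
    - [0,0,0,0]
    - [0,0,0,0]
    - [0,0,0,0]
  fingers: 0.2

```text
t: 34.0
eef_pos: [646.9, 130.0, 57.7]
tcp_rot: [3.141, 0.0, 1.866]
ft_force: [-0.5, 0.8, 0.9]
opening: 0.403
grip_force: 0.3
```

carry_out:
  series:
    - [0,0,0.1,0]
    - [0,0,0.3,0]
    - [0,0,0.6,0]
    - [0,0,0.8,0]
    - [0,0,0.8,0]
  fingers: 0

```text
t: 34.5
eef_pos: [646.8, 130.0, 190.2]
tcp_rot: [3.141, 0.0, 1.866]
ft_force: [0.8, -0.4, 0.0]
opening: 0.502
grip_force: 0.0
```

carry_out:
  series:
    - [0.2,-0.4,0.5,0]
    - [0.2,-0.8,0.3,0]
    - [0.2,-0.8,0,0]
    - [0.2,-0.8,0,0]
    - [0,-0.4,0,0]

```text
t: 35.0
eef_pos: [687.5, -33.0, 228.9]
tcp_rot: [3.14, 0.001, 1.864]
ft_force: [0.6, -0.2, -0.8]
opening: 0.498
grip_force: 0.0
```

```bash
python3 - <<'E'
from h import *
np.set_printoptions(precision=1,suppress=True)
s=env.state();print(s["t"],s["eef_pos"],s["ft_force"])
for c in("top","side"):
    snap(c,c+"19.png")
    for l,z in dict(soap1=40,lid=20,lid_knob=50,tray=20,tray_grip=76,canister=105,tumbler=100,jar=60,hairbrush=30,nailbrush=36,plant=110,pump=160).items():print(c,l,[(round(d["conf"],2),(q:=np.array([d["position"][1]*640,d["position"][0]*480])).round(),onz(c,*q,z)[:2]) for d in env.look_for(c,l)[:4]])
for tag,h in(("flat",0),):
    e=np.array([np.cos(np.radians(196.9)),np.sin(np.radians(196.9))]);ctr=np.array([646.9,130])+99*e
    print("tray centre",ctr,proj("side",[*ctr,20]),proj("top",[*ctr,20]))
E
```

```text
35.0 [687.5 -33.  228.9] [ 0.6 -0.2 -0.8]
top soap1 [(0.63, array([490., 239.]), array([ 501.5, -323.1])), (0.53, array([463., 248.]), array([ 479.4, -253.7])), (0.52, array([488., 222.]), array([ 546.7, -321.4])), (0.44, array([462., 228.]), array([ 534.2, -253.6]))]
top lid [(0.61, array([535., 290.]), array([ 366.5, -437.4])), (0.6, array([534., 197.]), array([ 612.7, -453.4]))]
top lid_knob [(0.68, array([532., 197.]), array([ 609. , -436.8])), (0.62, array([535., 292.]), array([ 360.9, -425.5])), (0.39, array([471., 227.]), array([ 533.9, -273.9]))]
top tray [(0.95, array([121., 240.]), array([533.4, 661.3])), (0.59, array([323., 220.]), array([570.4, 110.9]))]
top tray_grip [(0.8, array([121., 240.]), array([524.3, 636.8])), (0.76, array([322., 222.]), array([554.1, 112.2]))]
top canister [(0.84, array([472., 226.]), array([ 529.7, -262. ]))]
top tumbler []
top jar [(0.87, array([343., 156.]), array([731.8,  51.2]))]
top hairbrush []
top nailbrush [(0.83, array([210., 263.]), array([462.3, 412.7]))]
top plant [(0.65, array([191., 193.]), array([635.2, 442.6]))]
top pump [(0.67,
[... 558 characters left out ...]
429.]), array([521.6, 660.8])), (0.82, array([306., 247.]), array([536.6, 134.2]))]
side canister [(0.73, array([359., 170.]), array([ 514.2, -179. ]))]
side tumbler [(0.81, array([280., 186.]), array([701., -26.])), (0.19, array([259., 214.]), array([702.7,  98.2]))]
side jar [(0.8, array([260., 214.]), array([719.1,  67.9]))]
side hairbrush [(0.98, array([361., 257.]), array([403. ,  69.3]))]
side nailbrush [(0.87, array([280., 354.]), array([464.4, 425.4]))]
side plant [(0.71, array([306., 248.]), array([524.7, 161.1])), (0.66, array([214., 317.]), array([629.6, 436.6]))]
side pump [(0.58, array([361., 119.]), array([ 576.6, -343.8]))]
tray centre [552.2 101.2] [307.4 249.8] [326.6 226.3]
```

The top view shows four soaps inside the canister. The tray stands flat at (552,101), the lid lies at (366,-440), and the bystanders are where they were. I'll hand it in.

```bash
python3 -c "
from cell import env
print(env.job_done())"
```

```text
the job is handed in; nothing more can be done
None
```

The job is handed in at about 35 s of the 64 s allowed: all four soaps are in the open canister, the lid is laid down knob up beside it, and the empty tray is set upright on the counter.

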